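# Hold a ware board out over the glazing basin

## Robot

A 6-joint arm with a two-finger parallel gripper is mounted at the origin on the work surface. World frame = base frame: x ahead of the robot, y to its left, z up, the work surface at z = 0. Lengths are in m, angles in rad, forces in N, time in s.
With the tool pointing down it reaches from about 0.35 to 0.775 m from the base axis. Payload 5.5 kg.
Tool frame: the origin (TCP) lies at the very end of the fingers, on their centre line; the grasp point (between the pads) lies env.hold_point_z behind it (env.hold_point_z is the distance from the TCP to the grasp point, in m); z points along the fingers, y is the line along which they close (so a half turn about z gives the same grasp; the last joint's range is limited). The gripper opens to 85 mm and grips with 20 to 120 N. Pads are 22 mm wide; open, the fingers measure 114 mm over their backs; the gripper's body (76 mm by 85 mm) begins 54 mm behind the grasp point. The pads swing forward as they close: fully open they stand 13 mm farther back than shut.
Start: joints at [-1.431, 0.313, 0.046, 1.304, 0, 1.431], TCP at [0.159, -0.553, 0.231] pointing down, gripper open.
Joint ranges: [-2.76, 2.76], [-0.86, 1.69], [-1.03, 1.26], [-2.2, 2.34], [-1.47, 1.5], [-3.14, 3.14]. Speed limits (rad/s): [2.57, 2.57, 3.14, 3.14, 3.14, 3.14].

## Interface

Orientations are given as a unit quaternion [w, x, y, z].
In Python, from workcell import env gives the robot as it stands.
- The arm moves only by the tool carry_out, never from a script. Its argument "steps" is a list of rows, each a list of 3 entries, a list of its own where there are three numbers: the turn, a rotation vector about the tool's x, y, z in degrees, then the shift along the tool's x, y, z in cm, then the closure in counts, from 0 (fully open) to 255 (shut). A call has exactly 8 rows; each row is the pose to reach, as a shift and turn from the pose commanded when the call began, along the tool's axes at that moment; what a row does not reach only later rows make up. A row lasts 1/8 s, in which the tool goes at most 62.5 mm and 10.7 degrees, less where a joint would pass 70% of its speed; a pose out of reach is approached as far as the arm can. A call with a gripper value outside its range is refused whole. The fingers move at their own pace and stop on an object; "force" is the grip in N (left out, the last holds). Time passes only in rows, so rows that repeat a pose let the fingers close, or fill a call up. It gives the time, the measured TCP pose, the force, the opening and the grip force at its end, in the units of the state.
- env.get_state(): the state, without advancing time (a new reading comes with each control period).
- env.read_camera(name): name is "scene" or "top"; returns (picture, depth): 384x512x3 uint8, red, green, blue; 384x512 float32, m along the optical axis (not along the pixel's ray), 0 where there is no reading.
- env.get_calibration(name): a dict with "fx", "fy", "cx", "cy" (pixels), "D" ([k1, k2, p1, p2, k3] as OpenCV has them; the pictures are not rectified), "origin" and "orientation" of the camera in the world. Camera axes: x right, y up, looking along -z (the intrinsics and any distortion apply to the point x, -y, -z); pixel columns grow to the right and rows downward; lengths in m; the calibration is good to about 2 mm. A picture is of the moment at which its call begins. get_calibration takes no time and is no camera call.
- env.hand_in(): hands the job in; it is judged then, once.
The state is a dict: "clock": time; "joint_pos": joint angles; "qvel": joint speeds; "tau": joint torques, N m; "tcp_pos": TCP position; "orientation": TCP orientation; "wrist_force": force on the tool from outside, world axes, zero at the start; "ft_torque": the same for the moment, N m; "finger_gap": finger opening in m; "grip_force": force on a finger pad.
Only numpy, scipy, OpenCV 4.12 (cv2) and the standard library are available. Lean on these libraries where they do the work, as an engineer would, in place of code of your own. Each camera call takes 0.05 s, during which the arm holds its last target. There are 200 camera calls.

## Task

The bowl is to be glazed over the catch basin: take the grip block at the tail of the light ware board and slide the board straight out along its stand, without lifting it, until the red line painted across it lies right above the stand's outer edge (the edge facing the basin). Keep the bowl standing on its blue spot and leave everything else on the bench where it is. That far out the board tips as soon as it is released, so finish while still holding it level at the mark: the job ends with the gripper holding the board, never letting go.

Things in the scene. Friction and masses are not known exactly. Their poses are not given: they have to be found in the camera images.
- stand: Dark wooden low stand, fixed to the bench, 340 long x 260 wide x 120 high with a flat top. Origin: centre of its underside, on the bench. Its +x axis points outward along its length, towards the basin; z up.
- edge (a point): Middle of the stand's outer top edge (the end facing the basin), 170 mm along the stand's +x from its centre, 120 mm above the bench. Axes as the stand's.
- board: Loose light wood ware board, 440 x 120 x 18 thick, flat on the stand and roughly along it; about 0.5 kg, slides with plain friction. Origin: centre of its underside; +x along it to the outer end with the bowl; z up. It starts with 50 to 110 mm overhang; at the mark the overhang is 250 mm, and it tips over the edge unless the tail is held down (about 5 N at the block).
- mark (a point): Point on the board's underside, below the middle of the red line (4 mm wide) painted across its top and sides, 250 mm from its outer end and 30 mm behind its centre. Axes as the board's.
- grip (a point): Centre of the top of the grip block: a darker wooden block fixed upright on the board's tail, 28 mm along the board x 50 mm across it x 45 mm high above the board's top face; its centre is 40 mm from the tail end. Axes as the board's.
- spot (a point): Centre of the blue painted disc, 80 mm across, on the board's top face, 60 mm from its outer end.
- bowl: Loose reddish fired-clay bowl standing on the blue spot, 112 mm across the rim, 60 mm foot, 60 mm high, about 0.28 kg. Origin: centre of its foot.
- basin: Empty round grey catch basin, fixed on the bench beyond the stand's outer edge; 260 mm across the rim, 80 mm high, so 40 mm below the board's underside. Origin: centre of its underside.
- trimmer: Bystander: trimming tool, wooden handle and flat steel blade, 170 mm long, 18 wide, 12 high, lying on the stand's top beside the board (on the stand's +y side, about 107 mm from its centre line). Origin: under its middle; leave alone.
- jar: Bystander: green glass jar with a steel lid, 72 mm across, 110 mm high, standing on the bench beside the stand. Origin: centre of its underside.
- mug: Bystander: clay-coloured mug, 76 mm across, 85 mm high, on the bench beside the stand. Origin: centre of its underside.
- brick: Bystander: pale kiln brick, 200 x 100 x 60 high, on the bench. Origin: centre of its underside.
- bat: Bystander: white plaster disc, 180 mm across, 22 mm thick, on the bench. Origin: centre of its underside.
- bowl2: Bystander: second reddish bowl, 100 mm across, 60 mm high, on the bench. Origin: centre of its underside.
- rib: Bystander: small wooden rib, 120 x 50 x 8 thick, on the bench. Origin: centre of its underside.
There are look-alikes about, which are no part of the job. What is shaped like the bowl but purple is not meant.

How it is judged:
By the outcome, as a careful person would: the job done as asked, in the order asked, and still so for the second after the job is handed in, while the arm keeps its last pose, push and grip.
It also fails if it takes over 40 s, if anything falls off the work surface, if the arm or the gripper's body presses on something with over 40 N, if the wrist force passes 120 N, or if a joint passes its speed limit or range.

## Working session

There is one attempt and no reset: what is moved stays moved. The work goes in short steps, Python scripts to look and compute and a tool call to move; the robot and the scene stay as the last step left them, time stands still between calls to the robot, and variables do not carry over. Pictures are saved under pics/ and viewed, at most 10 in all, crops included, and the job is handed in when it is done.

Besides the shell and the picture viewer there is one more tool, called after "Call:" as name(argument=value, ...) on one line, values as JSON. carry_out: Moves the arm, as the interface text tells. Its arguments: {"type":"object","properties":{"steps":{"type":"array","items":{"type":"array"}},"force":{"type":"number"}},"required":["steps"]}

```bash
mkdir -p pics; cat > h.py <<'E'
import numpy as np, cv2
from workcell import env
from scipy.spatial.transform import Rotation as R
def snap(n):
    p,d=env.read_camera(n); np.savez(f'{n}.npz',p=p,d=d); return p,d
def Rq(q): return R.from_quat([q[1],q[2],q[3],q[0]])
def px2w(n,uv,z=None,depth=None):
    c=env.get_calibration(n); K=np.array([[c['fx'],0,c['cx']],[0,c['fy'],c['cy']],[0,0,1.]])
    uv=np.array(uv,float).reshape(-1,1,2)
    xy=cv2.undistortPoints(uv,K,np.array(c['D'],float))[:,0]
    r=Rq(c['orientation']).apply(np.c_[xy[:,0],-xy[:,1],-np.ones(len(xy))]); o=np.array(c['origin'])
    s=((z-o[2])/r[:,2]) if z is not None else np.asarray(depth)
    return o+r*np.reshape(s,(-1,1))
E
python3 - <<'E'
from h import *
for n in('scene','top'):
    p,d=snap(n); c=env.get_calibration(n); print(n,c)
    cv2.imwrite(f'pics/{n}0.png',cv2.resize(p[:,:,::-1],(800,600),interpolation=cv2.INTER_CUBIC))
s=env.get_state(); print(s, env.hold_point_z)
E
```

```text
scene {'fx': 492.86344801749135, 'fy': 492.86344801749135, 'cx': 255.66568808012838, 'cy': 193.59859901277642, 'D': array([0.03084191, 0.        , 0.        , 0.        , 0.        ]), 'origin': array([ 1.20709445, -0.85214892,  1.89007984]), 'orientation': array([0.90929166, 0.25419467, 0.08231401, 0.31905822])}
top {'fx': 467.1673519710728, 'fy': 467.1673519710728, 'cx': 252.45112938891006, 'cy': 188.73759646354122, 'D': array([-0.18289479,  0.        ,  0.        ,  0.        ,  0.        ]), 'origin': array([4.24257457e-01, 2.10781767e-04, 1.97594843e+00]), 'orientation': array([ 0.71184342,  0.03141309, -0.0278357 , -0.70108297])}
{'clock': 0.1, 'joint_pos': array([-1.43062180e+00,  3.13990641e-01,  4.50926524e-02,  1.30363945e+00,
        6.02377768e-06,  1.43120447e+00]), 'qvel': array([ 0.00117413, -0.00117854,  0.00253402, -0.0006108 , -0.00016464,
        0.00037967]), 'tau': array([ 2.80367676e-03, -4.81727242e+01,  2.99242705e+01,  1.27965599e-02,
       -1.83213178e-04,  4.49240133e-06]), 'tcp_pos': array([ 0.15870578, -0.55217273,  0.23046092]), 'orientation': array([-8.70558481e-04,  9.90231914e-01,  1.39427393e-01,  2.75826250e-06]), 'wrist_force': array([ 0.34385734, -0.22043827, -0.02617692]), 'ft_torque': array([-0.03318107,  0.02738254, -0.02687389]), 'grip_force': 0.0, 'finger_gap': 0.08561509916851412} 0.0187
```

View pics/scene0.png

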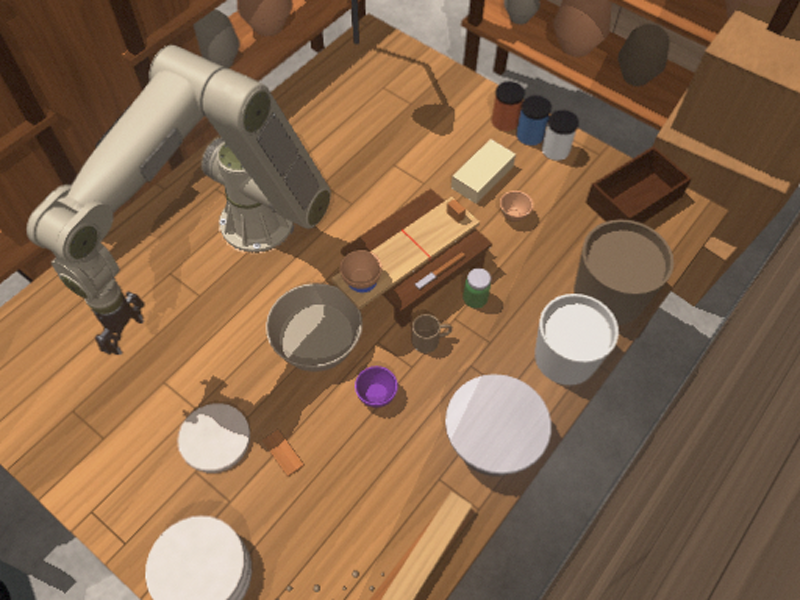

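View pics/top0.png

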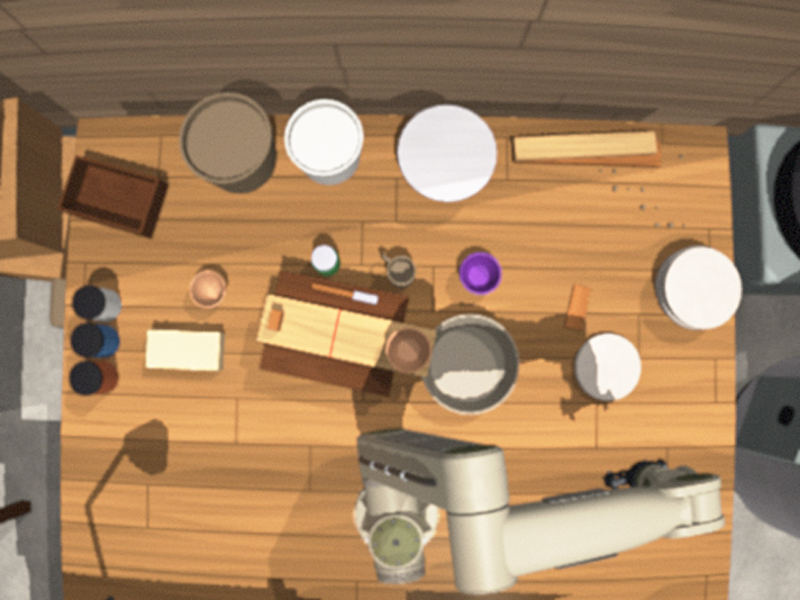

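The scene picture shows the stand with the light board, its red line at about (415,243), grip block at (457,208) and bowl at (360,268). In the top view (800 px scale):
- **Board candidates:** the board on the stand at (330,332), and a loose plank at (585,147). The first fits: it is on the stand, with the red line and block.
- **Bowl candidates:** (407,348) on the board, purple at (480,273), and bowl2 at (208,287). The first fits: it is reddish and on the board.

I'll confirm this in an enlarged crop.

```bash
python3 - <<'E'
from h import *
p=np.load('top.npz')['p']
c=p[165:260,160:290]; cv2.imwrite('pics/topcrop.png',cv2.resize(c[:,:,::-1],None,fx=6,fy=6,interpolation=cv2.INTER_CUBIC))
p=np.load('scene.npz')['p']
c=p[115:215,210:320]; cv2.imwrite('pics/scrop.png',cv2.resize(c[:,:,::-1],None,fx=6,fy=6,interpolation=cv2.INTER_CUBIC))
E
```

```text
(no output)
```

View pics/topcrop.png

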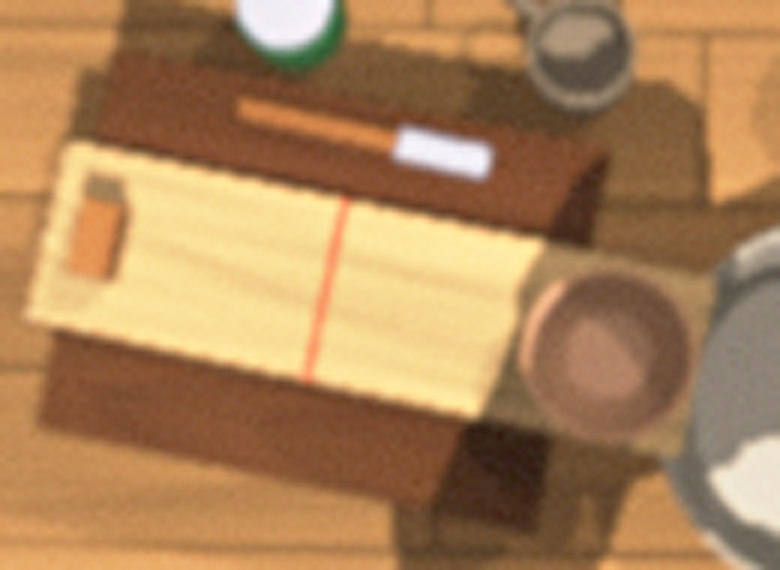

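View pics/scrop.png

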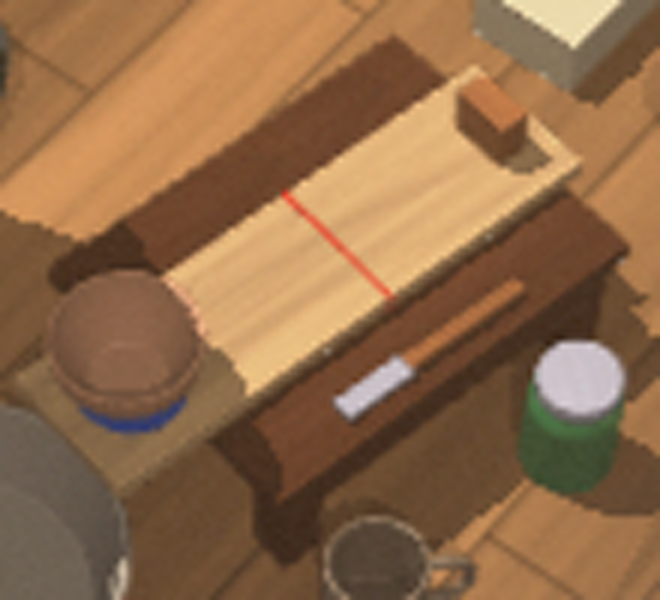

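Confirmed in both crops: this is the board with the red line, the block at the tail, and the reddish bowl on its blue spot. In the 6x top crop the red line runs (347,198)-(309,380), the block top is around (97,238), and the stand's outer corners are about (608,150) and (533,530).

```bash
python3 - <<'E'
from h import *
def T(pts,z): return px2w('top',(np.array(pts)+.5)/6-.5+[160,165],z)[:,:2]
def S(pts,z): return px2w('scene',(np.array(pts)+.5)/6-.5+[210,115],z)[:,:2]
np.set_printoptions(precision=4,suppress=True)
def show(n,A):
    print(n);print(A)
    d=np.diff(A,axis=0); print(' len',np.linalg.norm(d,axis=1),'ang',np.degrees(np.arctan2(d[:,1],d[:,0])))
show('T stand in+y,out+y,out-y,in-y',T([(118,55),(608,150),(533,530),(40,430)],.12))
show('T board tail+y,out+y,out-y,tail-y',T([(72,143),(718,275),(668,462),(30,318)],.138))
show('T red',T([(347,198),(309,380)],.138))
show('T block',T([(80,195),(125,200),(112,280),(68,270)],.183))
show('S stand in-y,in+y,out+y',S([(395,38),(628,248),(280,502)],.12)); show('S stand out-y', S([(52,272)],.12))
show('S board',S([(475,67),(580,160),(120,490),(15,375)],.138))
show('S red',S([(392,298),(285,192)],.138))
show('S block',S([(485,78),(527,120),(502,132),(459,92)],.183))
E
```

```text
T stand in+y,out+y,out-y,in-y
[[ 0.6361  0.3059]
 [ 0.5772 -0.023 ]
 [ 0.3252  0.0228]
 [ 0.3848  0.3517]]
 len [0.3342 0.2562 0.3342] ang [-100.1515  169.697    79.7277]
T board tail+y,out+y,out-y,tail-y
[[ 0.575   0.332 ]
 [ 0.4946 -0.0961]
 [ 0.3718 -0.0649]
 [ 0.4587  0.3568]]
 len [0.4356 0.1267 0.4306] ang [-100.6461  165.7461   78.3492]
T red
[[0.5415 0.1485]
 [0.4215 0.171 ]]
 len [0.122] ang [169.3546]
T block
[[0.5378 0.3177]
 [0.535  0.2883]
 [0.4834 0.2954]
 [0.4893 0.3242]]
 len [0.0295 0.0522 0.0294] ang [-95.3476 172.202   78.389 ]
S stand in-y,in+y,out+y
[[ 0.3913  0.356 ]
 [ 0.6433  0.307 ]
 [ 0.579  -0.0222]]
 len [0.2567 0.3354] ang [ -11.0089 -101.0477]
S stand out-y
[[0.3294 0.0256]]
 len [] ang []
S board
[[ 0.4634  0.3595]
 [ 0.5757  0.3381]
 [ 0.4937 -0.0923]
 [ 0.3756 -0.0666]]
 len [0.1143 0.4382 0.1208] ang [ -10.764  -100.7872  167.7079]
S red
[[0.5424 0.1527]
 [0.4244 0.1781]]
 len [0.1207] ang [167.854]
S block
[[0.4943 0.3248]
 [0.541  0.3128]
 [0.5333 0.2926]
 [0.4872 0.3024]]
 len [0.0482 0.0216 0.0471] ang [ -14.3222 -110.7379  168.0423]
```

```bash
cat >> h.py <<'E'
def rows(targets, s=None):
    """targets: list of (xyz, yaw of tool x deg); prints tool-frame turn z deg and shift cm, from pose s"""
    s=s or env.get_state(); r=Rq(s['orientation']); x=r.apply([1,0,0]); y0=np.degrees(np.arctan2(x[1],x[0]))
    for p,yaw in targets:
        print(round(((y0-yaw)+180)%360-180,1), np.round(r.inv().apply(np.array(p)-s['tcp_pos'])*100,1))
E
python3 - <<'E'
from h import *
s=env.get_state()
for k in range(0,3):
    a0=-73.9+35*k
    if k:
        r=R.from_matrix(np.array([[np.cos(t:=np.radians(16+51*k)),np.sin(t),0],[np.sin(t),-np.cos(t),0],[0,0,-1]])); q=r.as_quat()
        s=dict(orientation=[q[3],*q[:3]],tcp_pos=np.array([.585*np.cos(np.radians(a0)),.585*np.sin(np.radians(a0)),.33]))
    t=[]
    for i in range(1,8):
        a=np.radians(a0+5*i); t.append(([.585*np.cos(a),.585*np.sin(a),.33],16+51*k+51*i/7))
    print(k); rows(t,s)
E
```

```text
0
-7.3 [  5.2   0.8 -10. ]
-14.5 [ 10.2   0.1 -10. ]
-21.8 [15.2 -1.  -9.9]
-29.1 [20.1 -2.5 -9.9]
-36.4 [24.8 -4.5 -9.9]
-43.7 [29.3 -6.8 -9.9]
-51.0 [33.6 -9.6 -9.9]
1
-7.3 [5.  1.2 0. ]
-14.6 [10.   1.9  0. ]
-21.9 [15.1  2.2  0. ]
-29.1 [20.2  2.1  0. ]
-36.4 [25.3  1.5  0. ]
-43.7 [30.3  0.5  0. ]
-51.0 [35.2 -1.   0. ]
2
-7.3 [4.4 2.5 0. ]
-14.6 [9.1 4.6 0. ]
-21.9 [13.9  6.3  0. ]
-29.1 [18.9  7.6  0. ]
-36.4 [23.9  8.4  0. ]
-43.7 [29.   8.8  0. ]
-51.0 [34.1  8.7  0. ]
```

Call:
carry_out(steps=[[[0,0,-7],[3,0.5,-4],0],[[0,0,-14],[8,0.3,-8],0],[[0,0,-21],[13,-0.5,-10],0],[[0,0,-28],[18,-1.8,-10],0],[[0,0,-35],[23,-3.7,-10],0],[[0,0,-42],[28,-6.2,-10],0],[[0,0,-49],[32.5,-8.9,-10],0],[[0,0,-51],[33.6,-9.6,-10],0]])

```text
clock: 1.1
tcp_pos: [0.4569, -0.365, 0.3309]
orientation: [-0.001, 0.832, 0.554, 0.0]
wrist_force: [-1.0, -1.0, -0.0]
finger_gap: 0.0856
grip_force: 0.0
```

Call:
carry_out(steps=[[[0,0,-7],[5,1.2,0],0],[[0,0,-14],[10,1.9,0],0],[[0,0,-21],[15,2.2,0],0],[[0,0,-28],[20,2.1,0],0],[[0,0,-35],[25,1.5,0],0],[[0,0,-42],[30,0.5,0],0],[[0,0,-49],[34,-0.6,0],0],[[0,0,-51],[35.2,-1,0],0]])

```text
clock: 2.1
tcp_pos: [0.5833, -0.0381, 0.331]
orientation: [-0.0, 0.513, 0.858, -0.0]
wrist_force: [-0.6, -0.5, -0.3]
finger_gap: 0.0852
grip_force: 0.0
```

Call:
carry_out(steps=[[[0,0,-7],[4.4,2.5,0],0],[[0,0,-14],[9,4.6,0],0],[[0,0,-21],[14,6.3,0],0],[[0,0,-28],[19,7.6,0],0],[[0,0,-35],[24,8.4,0],0],[[0,0,-42],[29,8.8,0],0],[[0,0,-49],[33.5,8.7,0],0],[[0,0,-51],[34.1,8.7,0],0]])

```text
clock: 3.1
tcp_pos: [0.499, 0.3033, 0.3311]
orientation: [-0.0, 0.094, 0.996, -0.0]
wrist_force: [1.0, -0.2, 0.5]
finger_gap: 0.0854
grip_force: 0.0
```

```bash
python3 - <<'E'
from h import *
s=env.get_state(); print(s['clock'],s['tcp_pos'],s['joint_pos'],s['wrist_force'])
print(Rq(s['orientation']).as_matrix())
rows([([.512,.307,.215],168.8),([.512,.307,.152],168.8)])
p,d=snap('scene'); c=p[115:215,210:320]; cv2.imwrite('pics/scrop1.png',cv2.resize(c[:,:,::-1],None,fx=6,fy=6,interpolation=cv2.INTER_CUBIC))
E
```

```text
3.1 [0.49903537 0.30330741 0.33110654] [ 4.08861048e-01  3.30515837e-01  3.12393664e-01  1.55318109e+00
 -3.05447897e-04  5.97292957e-01] [ 1.0110005  -0.20357401  0.5373034 ]
[[-9.82299147e-01  1.87318624e-01 -3.43717177e-04]
 [ 1.87318776e-01  9.82299060e-01 -4.81811315e-04]
 [ 2.47380828e-04 -5.37667525e-04 -9.99999825e-01]]
0.4 [-1.2  0.6 11.6]
0.4 [-1.2  0.6 17.9]
```

Call:
carry_out(steps=[[[0,0,0],[-0.6,0.3,3],0],[[0,0,0],[-1.2,0.6,6],0],[[0,0,0],[-1.2,0.6,9],0],[[0,0,0],[-1.2,0.6,11],0],[[0,0,0],[-1.2,0.6,11],0],[[0,0,0],[-1.2,0.6,11],0],[[0,0,0],[-1.2,0.6,11],0],[[0,0,0],[-1.2,0.6,11],0]])

```text
clock: 4.15
tcp_pos: [0.5133, 0.3059, 0.2222]
orientation: [0.001, 0.096, 0.995, 0.0]
wrist_force: [-0.3, -0.5, 0.5]
finger_gap: 0.0853
grip_force: 0.0
```

```bash
python3 - <<'E'
from h import *
s=env.get_state(); print(s['clock'],s['tcp_pos'])
p,d=snap('scene'); a=p[110:170,250:320]
p,d=snap('top'); b=p[170:230,150:220]
cv2.imwrite('pics/close.png',cv2.resize(np.vstack([a,b])[:,:,::-1],None,fx=5,fy=5,interpolation=cv2.INTER_CUBIC))
E
```

```text
4.15 [0.51333794 0.30593767 0.22221566]
```

View pics/close.png

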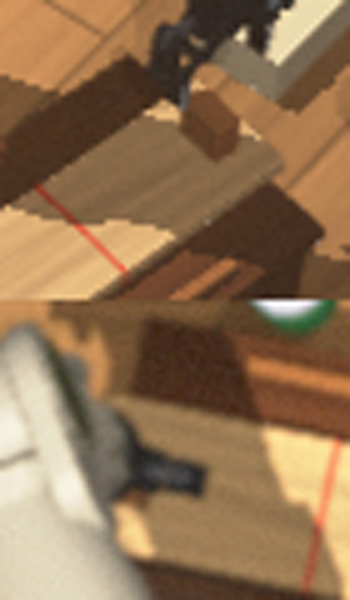

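The scene part shows the open finger tips just above and around the block at about (210,120) in the crop. The top part shows the gripper over the tail, aligned with the board. Next is the descent.

Call:
carry_out(steps=[[[0,0,0],[0,0,1.5],0],[[0,0,0],[0,0,3],0],[[0,0,0],[0,0,4.5],0],[[0,0,0],[0,0,5.5],0],[[0,0,0],[0,0,6.3],0],[[0,0,0],[0,0,7],0],[[0,0,0],[0,0,7],0],[[0,0,0],[0,0,7],0]])

```text
clock: 5.25
tcp_pos: [0.5131, 0.3059, 0.1517]
orientation: [0.0, 0.096, 0.995, 0.0]
wrist_force: [-0.8, -0.4, 0.5]
finger_gap: 0.0855
grip_force: 0.0
```

Call:
carry_out(steps=[[[0,0,0],[0,0,0],60],[[0,0,0],[0,0,0],100],[[0,0,0],[0,0,0],130],[[0,0,0],[0,0,0],150],[[0,0,0],[0,0,0],170],[[0,0,0],[0,0,0],190],[[0,0,0],[0,0,0],210],[[0,0,0],[0,0,0],255]], force=50)

```text
clock: 6.25
tcp_pos: [0.5132, 0.3069, 0.1518]
orientation: [0.001, 0.095, 0.995, 0.001]
wrist_force: [-0.0, 5.4, 3.1]
finger_gap: 0.0274
grip_force: 50.5
```

```bash
python3 - <<'E'
from h import *
s=env.get_state(); print(s['clock'],s['tcp_pos'],s['finger_gap'],s['grip_force'],s['wrist_force'],s['ft_torque'],s['orientation'])
p,d=snap('scene'); a=p[110:215,215:320]
cv2.imwrite('pics/grip.png',cv2.resize(a[:,:,::-1],None,fx=5.7,fy=5.7,interpolation=cv2.INTER_CUBIC))
E
```

```text
6.25 [0.51323993 0.3068751  0.15182667] 0.02743637604362501 50.46597898006439 [-0.03617661  5.42048522  3.09909276] [ 1.09041469 -0.04919362 -0.24072094] [5.09379853e-04 9.53733486e-02 9.95440922e-01 1.01754075e-03]
```

View pics/grip.png

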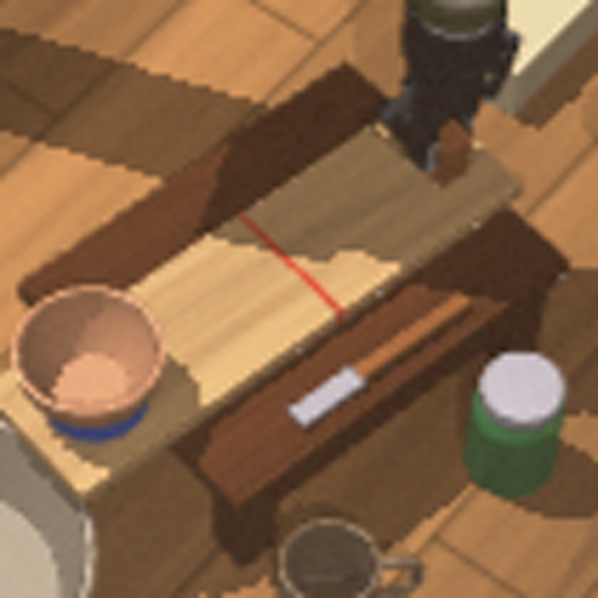

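Gripped: the gap is 27.4 mm on a 28 mm block, and the bowl is still on its blue spot at about (88,350). The mark is about 162 mm short of the edge. I'll slide 140 mm smoothly, then re-measure.

Call:
carry_out(steps=[[[0,0,0],[0,-0.2,0],255],[[0,0,0],[0,-0.6,0],255],[[0,0,0],[-0.01,-1.1,0],255],[[0,0,0],[-0.02,-1.7,0],255],[[0,0,0],[-0.03,-2.4,0],255],[[0,0,0],[-0.03,-3.1,0],255],[[0,0,0],[-0.04,-3.8,0],255],[[0,0,0],[-0.05,-4.5,0],255]], force=80)

```text
clock: 7.3
tcp_pos: [0.5055, 0.2625, 0.152]
orientation: [0.001, 0.095, 0.995, 0.001]
wrist_force: [2.0, 6.3, 2.6]
finger_gap: 0.0268
grip_force: 79.2
```

Call:
carry_out(steps=[[[0,0,0],[-0.01,-0.7,0],255],[[0,0,0],[-0.02,-1.4,0],255],[[0,0,0],[-0.02,-2.1,0],255],[[0,0,0],[-0.03,-2.8,0],255],[[0,0,0],[-0.04,-3.5,0],255],[[0,0,0],[-0.05,-4.2,0],255],[[0,0,0],[-0.05,-4.9,0],255],[[0,0,0],[-0.06,-5.6,0],255]])

```text
clock: 8.3
tcp_pos: [0.4953, 0.2073, 0.1519]
orientation: [0.001, 0.095, 0.995, 0.001]
wrist_force: [0.5, 6.0, 2.6]
finger_gap: 0.0269
grip_force: 79.2
```

Call:
carry_out(steps=[[[0,0,0],[-0.01,-0.7,0],255],[[0,0,0],[-0.02,-1.4,0],255],[[0,0,0],[-0.02,-2.1,0],255],[[0,0,0],[-0.03,-2.7,0],255],[[0,0,0],[-0.03,-3.2,0],255],[[0,0,0],[-0.04,-3.6,0],255],[[0,0,0],[-0.04,-3.8,0],255],[[0,0,0],[-0.04,-3.9,0],255]])

```text
clock: 9.3
tcp_pos: [0.4885, 0.1693, 0.1522]
orientation: [0.001, 0.095, 0.995, 0.001]
wrist_force: [0.9, 7.0, 3.8]
finger_gap: 0.0268
grip_force: 79.3
```

```bash
python3 - <<'E'
from h import *
s=env.get_state(); print(s['clock'],s['tcp_pos'],s['finger_gap'],s['grip_force'],s['wrist_force'],s['ft_torque'],s['orientation'])
p,d=snap('scene'); a=p[130:220,190:310]
cv2.imwrite('pics/s14.png',cv2.resize(a[:,:,::-1],None,fx=6,fy=6,interpolation=cv2.INTER_CUBIC))
p,d=snap('top'); a=p[165:265,190:310]
cv2.imwrite('pics/t14.png',cv2.resize(a[:,:,::-1],None,fx=6,fy=6,interpolation=cv2.INTER_CUBIC))
E
```

```text
9.3 [0.48846395 0.16927846 0.15215828] 0.026759140324487875 79.33465719223022 [0.86677656 6.97006549 3.82787119] [ 1.38703147 -0.17152118 -0.10903034] [9.31423199e-04 9.52601162e-02 9.95450876e-01 1.48180209e-03]
```

View pics/s14.png

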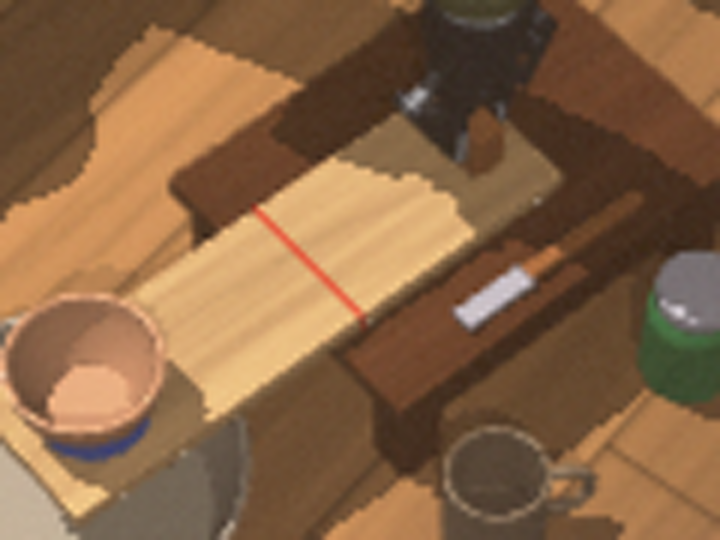

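View pics/t14.png

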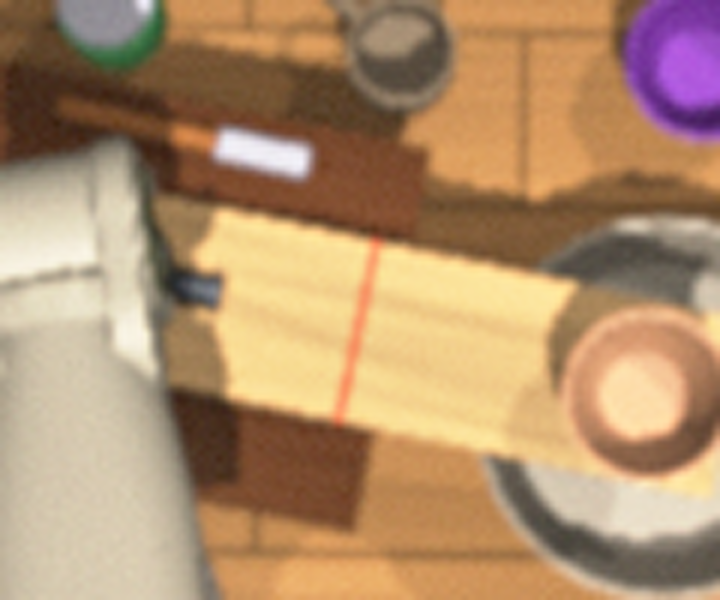

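In these 6x crops (scene first, then top):

| Crop | Red line | Stand's outer corners | Bowl |
|---|---|---|---|
| scene | (257,208)-(365,318) | (402,410) and (172,185) | still on the blue spot |
| top | (377,238)-(340,425) | (428,150) and (355,530) | still on the blue spot |

Trimmer, jar and mug have not moved.

```bash
python3 - <<'E'
from h import *
np.set_printoptions(precision=4,suppress=True)
def f(n,off):
    return lambda pts,z: px2w(n,(np.array(pts)+.5)/6-.5+off,z)[:,:2]
T=f('top',[190,165]); S=f('scene',[190,130])
uang=np.radians(-100.3); u=np.array([np.cos(uang),np.sin(uang)])
for n,F,c,r in(('T',T,[(428,150),(355,530)],[(377,238),(340,425)]),('S',S,[(402,410),(172,185)],[(365,318),(257,208)])):
    e=F(c,.12); m=F(r,.138); d=e[0]-e[1]; nrm=np.array([d[1],-d[0]])/np.linalg.norm(d)
    print(n,e,m,'edge len',np.linalg.norm(d),'normal ang',np.degrees(np.arctan2(nrm[1],nrm[0])),'gap',(e[0]-m)@nrm,'mid',(e[0]-m.mean(0))@nrm,'line normal',np.degrees(np.arctan2(-(m[0]-m[1])[0],(m[0]-m[1])[1])))
s=env.get_state(); y=Rq(s['orientation']).apply([0,1,0]); mk=s['tcp_pos'][:2]-.15*y[:2]; print('tcp mark',mk)
# line-fit red with code
for n in('top','scene'):
    p=np.load(n+'.npz')['p'].astype(int)
    sub=np.zeros(p.shape[:2],bool); sub[165:240,200:260]=1
    w=np.clip(p[:,:,0]-p[:,:,1]-90,0,None)*sub
    v,uu=np.nonzero(w>20); W=px2w(n,np.c_[uu,v],.138)[:,:2]; k=np.linalg.norm(W-mk,axis=1)<.07; W=W[k]
    ww=w[v,uu][k]; c=(W*ww[:,None]).sum(0)/ww.sum(); print(n,len(W),c)
E
```

```text
T [[ 0.5772 -0.023 ]
 [ 0.3252  0.0215]] [[0.5173 0.0099]
 [0.3945 0.0322]] edge len 0.2559421847182449 normal ang -100.01350744591574 gap [0.022  0.0226] mid 0.02226249410910062 line normal -100.29208967849316
S [[ 0.5791 -0.0201]
 [ 0.3311  0.0236]] [[0.5188 0.0138]
 [0.4003 0.0378]] edge len 0.2517950321374099 normal ang -99.99368345404267 gap [0.0229 0.026 ] mid 0.024419195085379233 line normal -101.45038008499132
tcp mark [0.46   0.0219]Traceback (most recent call last):
  File "<stdin>", line 16, in <module>
  File "h.py", line 10, in px2w
    xy=cv2.undistortPoints(uv,K,np.array(c['D'],float))[:,0]
       ~~~~~~~~~~~~~~~~~~~^^^^^^^^^^^^^^^^^^^^^^^^^^^^^
cv2.error: OpenCV(4.12.0) /io/opencv/modules/calib3d/src/undistort.dispatch.cpp:347: error: (-215:Assertion failed) CV_IS_MAT(_src) && CV_IS_MAT(_dst) && (_src->rows == 1 || _src->cols == 1) && (_dst->rows == 1 || _dst->cols == 1) && _src->cols + _src->rows - 1 == _dst->rows + _dst->cols - 1 && (CV_MAT_TYPE(_src->type) == CV_32FC2 || CV_MAT_TYPE(_src->type) == CV_64FC2) && (CV_MAT_TYPE(_dst->type) == CV_32FC2 || CV_MAT_TYPE(_dst->type) == CV_64FC2) in function 'cvUndistortPointsInternal'
```

```bash
cat > prof.py <<'E'
from h import *
from scipy.ndimage import map_coordinates
np.set_printoptions(precision=1,suppress=True,linewidth=200)
a=np.radians(-100.2); u=np.array([np.cos(a),np.sin(a)]); v=np.array([-u[1],u[0]]); O=np.array([.452,.0])
def prof(n,z,lo,hi,s):
    c=env.get_calibration(n); K=np.array([[c['fx'],0,c['cx']],[0,c['fy'],c['cy']],[0,0,1.]])
    t=np.linspace(lo,hi,15); P=O+s[:,None,None]*u+t[None,:,None]*v
    P=np.dstack([P,np.full(P.shape[:2],z)]).reshape(-1,3)
    q=Rq(c['orientation']).inv().apply(P-c['origin'])*[1,-1,-1]
    uv=cv2.projectPoints(q,np.zeros(3),np.zeros(3),K,np.array(c['D'],float))[0][:,0]
    p=np.load(n+'.npz')['p'].astype(float)
    return np.stack([map_coordinates(p[:,:,k],[uv[:,1],uv[:,0]],order=1).reshape(len(s),-1).mean(1) for k in range(3)],1)
E
python3 - <<'E'
from prof import *
s=np.arange(-.04,.0161,.002)
for n in('top','scene'):
    A=prof(n,.12,-.115,-.075,s)[:,0]; A2=prof(n,.12,.075,.12,s)[:,0]; B=prof(n,.138,-.05,.05,s); print(n)
    r=B[:,0]-B[:,1]; w=np.clip(r-np.median(r)-10,0,None)
    print('s mm',s*1000);print('-y',A);print('+y',A2);print('red',r,'centroid mm',(w*s).sum()/w.sum()*1e3)
E
```

```text
top
s mm [-40. -38. -36. -34. -32. -30. -28. -26. -24. -22. -20. -18. -16. -14. -12. -10.  -8.  -6.  -4.  -2.   0.   2.   4.   6.   8.  10.  12.  14.  16.]
-y [118.  118.5 118.6 118.3 118.3 118.  117.6 117.3 117.  116.9 116.4 116.  116.1 115.9 114.9 113.5 113.5 115.7 120.9 131.5 145.7 161.9 177.4 187.6 192.5 193.6 193.1 192.8 192.9]
+y [127.  126.2 125.5 125.9 126.8 126.9 126.5 126.4 126.7 127.4 127.8 127.6 126.8 126.3 126.4 126.3 126.1 126.2 126.5 127.3 130.2 133.5 136.9 140.9 143.4 145.4 146.8 147.8 148.7]
red [30.8 30.5 29.9 29.9 31.7 37.8 50.2 68.3 84.7 89.2 79.3 60.8 44.6 35.  31.  30.5 30.6 31.1 31.4 31.3 31.3 31.5 31.6 31.7 31.8 31.8 32.  32.  32. ] centroid mm -22.405524332345834
scene
s mm [-40. -38. -36. -34. -32. -30. -28. -26. -24. -22. -20. -18. -16. -14. -12. -10.  -8.  -6.  -4.  -2.   0.   2.   4.   6.   8.  10.  12.  14.  16.]
-y [107.9 107.6 107.9 107.7 107.5 107.6 107.8 107.5 107.1 106.9 107.5 107.8 107.5 106.9 106.1 105.4 104.9 103.   97.   90.   87.6  95.5 112.7 132.6 149.4 160.4 168.3 175.6 182.9]
+y [113.1 113.3 113.9 114.3 114.3 114.1 114.1 114.  114.  114.3 114.4 114.1 114.  114.2 114.4 114.2 113.8 113.5 111.  102.8  92.2  84.6  82.3  87.3  94.5 100.1 103.5 105.1 106.5]
red [ 46.1  46.4  46.5  47.3  51.9  68.1  98.7 117.4 107.6  81.4  58.   48.2  46.6  46.3  46.2  46.1  46.1  46.2  46.2  46.2  46.1  46.1  46.3  46.5  46.5  46.4  46.5  46.3  46.2] centroid mm -25.582277394322816
```

Both cameras put the line about 24 mm short of the edge, so I'll advance 24 mm.

Call:
carry_out(steps=[[[0,0,0],[0,-0.2,0],255],[[0,0,0],[-0.01,-0.6,0],255],[[0,0,0],[-0.02,-1.1,0],255],[[0,0,0],[-0.03,-1.6,0],255],[[0,0,0],[-0.03,-2.0,0],255],[[0,0,0],[-0.03,-2.3,0],255],[[0,0,0],[-0.03,-2.4,0],255],[[0,0,0],[-0.03,-2.4,0],255]])

```text
clock: 10.4
tcp_pos: [0.4843, 0.1457, 0.1523]
orientation: [0.001, 0.095, 0.995, 0.002]
wrist_force: [1.2, 7.1, 3.9]
finger_gap: 0.0269
grip_force: 79.4
```

```bash
python3 - <<'E'
from prof import *
s0=env.get_state(); print(s0['tcp_pos'],s0['wrist_force'],s0['grip_force'],s0['clock'])
s=np.arange(-.02,.0201,.002)
out=[]
for n in('top','scene'):
    p,d=snap(n); o=(200,130) if n=='scene' else (200,165); out.append(p[o[1]:o[1]+90,o[0]-10:o[0]+100])
    A=prof(n,.12,-.12,-.075,s)[:,0]; A2=prof(n,.12,.075,.12,s)[:,0]; print(n); print(A);print(A2)
    for lo,hi in((-.05,.05),(-.05,-.03),(.03,.05)):
        B=prof(n,.138,lo,hi,s)
        r=B[:,0]-B[:,1]; w=np.clip(r-np.median(r)-10,0,None); print('red',lo,hi,(w*s).sum()/w.sum()*1e3)
cv2.imwrite('pics/end.png',cv2.resize(np.vstack(out)[:,:,::-1],None,fx=3.3,fy=3.3,interpolation=cv2.INTER_CUBIC))
E
```

```text
[0.5 0.1 0.2] [1.2 7.1 3.9] 79.42181825637817 10.4
top
[117.4 116.7 115.7 115.2 115.2 115.  114.9 116.5 121.3 132.2 147.1 163.3 177.9 187.6 193.  194.7 194.7 194.2 194.  193.8 193.7]
[127.7 127.5 127.4 127.6 127.4 127.2 127.4 127.1 127.2 127.5 129.4 132.7 136.6 140.7 143.4 144.7 145.5 146.1 145.9 146.7 147.8]
red -0.05 0.05 1.3576028464203604
red -0.05 -0.03 0.7632139013604455
red 0.03 0.05 1.9149818533199368
scene
[107.  106.8 106.7 106.9 107.2 107.4 107.  104.6  98.2  91.2  89.3  98.1 116.8 137.5 155.2 166.1 173.3 179.1 185.8 191.9 195.4]
[114.6 114.3 114.1 114.1 113.9 113.8 113.9 113.4 110.6 102.5  92.3  84.8  82.7  88.   95.4 100.8 103.9 105.4 106.5 107.8 108.9]
red -0.05 0.05 -2.3982517985603997
red -0.05 -0.03 -3.0188616350477258
red 0.03 0.05 -2.0015933725783244
```

View pics/end.png

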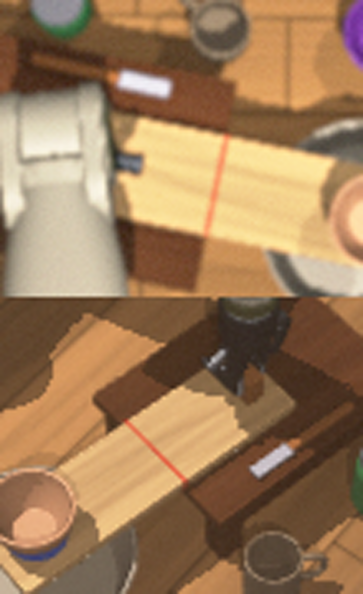

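Both views show the red line lying over the outer edge, to within about 1 mm. The bowl is on its spot, and the trimmer, jar and mug are unmoved. I'll hand in while holding the board.

```bash
python3 -c "
from workcell import env
print(env.hand_in())"
```

```text
the job is handed in; nothing more can be done
None
```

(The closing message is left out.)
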